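# Set the straightedge on a thin-layer plate for scoring

### The job

Get the marked plate on the scoring board ready to be scored: first move the red pen off the plate and lay it on the notebook. Then lay the straightedge flat on the plate with its steel bevelled edge towards you (away from the frame's hinge), about centred between the two sides of the board, and slide it until that edge touches both red dots at once (aim the edge at the middle of each dot). Finally swing the hold-down frame down so that both its arms rest on the straightedge without shifting it off the dots; do not disturb the bottle, the timer or the beaker.

Things in the scene. Friction and masses are not known exactly. Their poses are not given: they have to be found in the camera images.
- board: the scoring board: grey slab 200 x 340 mm, fixed, its top 12 mm above the bench. Origin at the centre of its underside; x points to the hinge side (far from the robot when yaw is 0), y to its left, z up. Its hinge brackets stand at x = +86 mm, y = +/-118 mm, up to 31 mm above the bench.
- plate: white coated glass plate 100 x 200 x 2 mm, fixed on the board a little askew (a few degrees); its top is 14 mm above the bench. Origin at the centre of its underside, z up, long side along its y.
- dot_left: red felt-pen dot, 6 mm across, on top of the plate near its left (+y) end. Origin at its centre. Fixed.
- dot_right: red felt-pen dot, 6 mm across, on top of the plate near its right (-y) end, about 158 mm from the other; the line through both may lie up to 20 degrees askew on the board. Origin at its centre. Fixed.
- straightedge: loose aluminium straightedge, 300 mm long (its y), 40 mm wide (x -20 to +20 mm), base 5 mm thick, about 0.25 kg. Origin: centre of its underside, z up. Its steel bevelled edge, to touch the dots, is the line x = -20 mm. A blue grip rib, 12 mm wide, 150 mm long, runs along y at x = +4 mm, centred, 5 to 24 mm above the underside: pinch it across. Starts on the bench left or right of the board.
- pen: red and white marker pen, 135 mm long (along its y), 17 mm wide, 16 mm high, lying on the plate at any angle. Origin at the middle of its underside, z up.
- notebook: white notebook with handwritten lines, 210 mm along its x, 150 mm along its y, 7 mm thick (11 mm where its cover curls), fixed on the bench on the other side of the board from the straightedge. Origin at the centre of its underside, z up.
- frame (a joint): angle of the hold-down frame (rad): about 1.75 standing open, leaning back a little, where it starts and stays; 0: level, both arms resting on a straightedge on the plate; -0.035: stop. Hinge axis along the board's y at board x = +86 mm, 19 mm above the bench. 0.45 kg, damped: a push of 3 to 5 N on the cross bar moves it; pushed below about 1.2 it sinks by its own weight in about 3 s.
- frame_grip (a point): centre of the black rubber sleeve (22 mm diameter, 110 mm long) on the frame's round cross bar, 186 mm from the hinge axis. The frame is a U: the bar joins two arms, 18 mm wide and 10 mm thick, at y = +/-118 mm of the board. With the frame open the sleeve is about 0.2 m above the bench, behind the hinge.
- board_back (a point): point on the board's top, in the middle between the hinge brackets, at x = +86 mm of the board (marks the hinge side).
- bottle: small white bottle with a yellow cap, 50 mm diameter, 100 mm high, standing near the board. Origin at the centre of its underside. Leave alone.
- timer: white digital timer 62 x 62 x 20 mm lying near the board. Origin at the centre of its underside. Leave alone.
- beaker: small clear beaker 54 x 60 x 60 mm standing near the board. Origin at the centre of its underside. Leave alone.
Things that resemble listed ones, but are neither listed nor needed, are in the scene too. What is shaped like the pen but orange is not meant.

How it is judged:
By the outcome, as a careful person would: the job done as asked, in the order asked, and still so for the second after the job is handed in, with the robot touching nothing.
It also fails if it takes over 66 s, if anything falls off the work surface, if the arm or the gripper's body presses on something with over 40 N, if the wrist force passes 120 N, or if a joint passes its speed limit or range.

### The arm

A 6-joint arm with a two-finger parallel gripper is mounted at the origin on a cart in front of the work surface, level with it; the furniture and walls round the work are solid. World frame = base frame: x ahead of the robot, y to its left, z up, the work surface at z = 0. Lengths are in m, angles in rad, forces in N, time in s.
With the tool pointing down it reaches from about 0.325 to 0.9 m from the base axis. Payload 6.1 kg.
Tool frame: the origin (TCP) lies midway between the tips of the shut fingers; the grasp point (between the pads) lies 19 mm behind it; z points along the fingers, y is the line along which they close (so a half turn about z gives the same grasp; the last joint's range is limited). The gripper opens to 87 mm and grips with 3 to 60 N. Pads are 19 mm wide; open, the fingers measure 117 mm over their backs; the gripper's body (75 mm by 190 mm) begins 51 mm behind the grasp point.
Start: joints at [1.14, 0.22, 1.526, -0, 1.395, -0.126], TCP at [0.188, 0.596, 0.223] pointing down, gripper open.
Joint ranges: [-2.98, 2.98], [-0.91, 2.08], [0.09, 2.57], [-1.24, 4.39], [0.2, 2.65], [-2.68, 2.68]. Speed limits (rad/s): [2.57, 2.57, 3.01, 3.14, 3.14, 3.14].

### API

Orientations are given as [roll, pitch, yaw] about the fixed x, y, z axes, in that order (R = Rz(yaw) Ry(pitch) Rx(roll)).
In Python, from station import * gives the robot as it stands. The module is installed in compiled form; this text tells all that it offers.
- The arm moves only by the tool servo_tool, never from a script. Its argument "increments" is a list of rows, each an object of numbers: "x", "y", "z": the shift along the tool's x, y, z as a fraction of full scale; "wx", "wy", "wz": the turn, a rotation vector about the tool's x, y, z as a fraction of full scale. A call has exactly 5 rows; each row is the pose to reach, as a shift and turn from the pose commanded when the call began, along the tool's axes at that moment, turning the shorter way round; what a row does not reach only later rows make up. Full scale, the value 1, is 0.5 m for a shift and 360 degrees for a turn. A row lasts 1/10 s, in which the tool goes at most 50 mm and 8.59 degrees, less where a joint would pass 70% of its speed; a pose out of reach is approached as far as the arm can. A call with a number of a shift or a turn outside -1 to 1 is refused whole. A call with a gripper value outside its range is refused whole. "claw" is the opening in per cent of the stroke, from 0 (shut) to 100 (fully open), set as the call begins (left out, the last holds). The fingers move at their own pace and stop on an object; the grip force is fixed at half the most. Time passes only in rows, so rows that repeat a pose let the fingers close, or fill a call up. It gives the time, the measured TCP pose, the force, the opening and the grip force at its end, in the units of the state.
- get_state(): the state, without advancing time (a new reading comes with each control period).
- capture(name): name is "side" or "top" or "wrist"; returns (picture, depth): 480x640x3 uint8, blue, green, red; 480x640 float32, m along the optical axis (not along the pixel's ray), 0 where there is no reading.
- camera_model(name): a dict with "fovy" (degrees; the focal length in pixels is half the picture's height over the tangent of half this angle, whatever the lens; pixels are square), "cx", "cy" (the principal point, pixels), "world_from_camera" (4x4, takes a point from camera to world coordinates). Camera axes: x right, y down, z forward; pixel columns grow to the right and rows downward; lengths in m; the calibration is good to about 2 mm. A picture is of the moment at which its call begins: read the wrist's pose just before it. camera_model takes no time and is no camera call; for the wrist camera it gives the pose at the moment of the call.
- finish_job(): hands the job in; it is judged then, once.
Trained networks look in the newest picture that a camera, given by its name, has taken for a name from the list of things; names that differ only in an ending like _2 or _b are one class to them, and where a whole thing is asked for, a point or a joint stands for the part that bears it (a point fixed in the world has none). Each returns a list of dicts, best first, with "confidence" (0 to 1); they miss things now and then, are a little off and sometimes report something else, mostly with a low value. They report only what shows in the picture. A call takes as long as a camera call. They do not tell look-alikes from the thing itself.
- look_for(label, camera): "centre" ([x, y, z] in m, in world coordinates, good to about 4 mm: the middle of the surface that is visible of it).
The state is a dict: "clock": time; "joint_pos": joint angles; "joint_velocities": joint speeds; "effort": joint torques, N m; "tcp_pos": TCP position; "orientation": TCP orientation; "ft_force": force on the tool from outside, world axes, zero at the start; "moment": the same for the moment, N m; "gripper_width": finger opening in m; "grasp_force": force on a finger pad.
Only numpy, scipy, OpenCV 4.12 (cv2) and the standard library are available. Lean on these libraries where they do the work, as an engineer would, in place of code of your own. Each camera call takes 0.05 s, during which the arm holds its last target. There are 200 camera calls.

## Working session

There is one attempt and no reset: what is moved stays moved. The work goes in short steps, Python scripts to look and compute and a tool call to move; the robot and the scene stay as the last step left them, time stands still between calls to the robot, and variables do not carry over. Pictures are saved under pics/ and viewed, at most 12 in all, crops included, and the job is handed in when it is done.

Besides the shell and the picture viewer there is one more tool, called after "Call:" as name([rows], argument=value, ...), one row to a line, values as JSON. servo_tool: Moves the arm, as the interface text tells. Shift numbers are shares of 0.5 m and turn numbers shares of 360 degrees, none past 1 either way. Its arguments: {"type":"object","properties":{"increments":{"type":"array"},"claw":{"type":"number"}},"required":["increments"]}

```bash
mkdir -p pics
cat > h.py <<'E'
from station import *
import numpy as np, cv2
from scipy.spatial.transform import Rotation as Ro
def px2w(cam,m,u,v,z=None,d=None):
    f=240/np.tan(np.radians(m["fovy"]/2)); T=np.array(m["world_from_camera"])
    r=np.array([(u-m["cx"])/f,(v-m["cy"])/f,1.0])
    if d is None:
        w=T[:3,:3]@r; d=(z-T[2,3])/w[2]
    return T[:3,:3]@(r*d)+T[:3,3]
def w2px(m,p):
    f=240/np.tan(np.radians(m["fovy"]/2)); T=np.array(m["world_from_camera"])
    c=T[:3,:3].T@(np.array(p)-T[:3,3]); return c[0]/c[2]*f+m["cx"],c[1]/c[2]*f+m["cy"]
def delta(p,rpy,cur=None):
    "print shift, turn fractions from current pose to wanted"
    s=cur or get_state(); R=Ro.from_euler('xyz',s["orientation"]); G=Ro.from_euler('xyz',rpy)
    sh=R.inv().apply(np.array(p)-s["tcp_pos"])/0.5; tu=(R.inv()*G).as_rotvec()/(2*np.pi)
    return np.round(sh,4),np.round(tu,4)
E
python3 - <<'E'
from h import *
s=get_state(); print(s["clock"],s["tcp_pos"],s["orientation"],s["ft_force"],s["gripper_width"])
for c in("top","side"):
    p,d=capture(c); cv2.imwrite(f"pics/{c}0.png",p); m=camera_model(c); print(c,m["fovy"],np.round(m["world_from_camera"],3).tolist())
    np.save(f"{c}0.npy",d)
for l in ["plate","dot_left","dot_right","straightedge","pen","notebook","board_back","frame_grip","board"]:
    print(l,[(np.round(r["centre"],3).tolist(),round(r["confidence"],2)) for r in look_for(l,"top")[:3]])
E
```

```text
0.0 [0.18731066 0.59562694 0.22144072] [-3.13970320e+00 -2.42484921e-04  2.83676708e+00] [-0.35978118  0.36381172  0.73477101] 0.0867420606916239
top 48.60388144952412 [[-0.009, -0.988, 0.157, 0.356], [-1.0, 0.011, 0.011, 0.048], [-0.013, -0.157, -0.988, 1.411], [0.0, 0.0, 0.0, 1.0]]
side 46.70137850632123 [[-0.977, -0.097, 0.192, 0.309], [-0.214, 0.535, -0.817, 1.171], [-0.023, -0.839, -0.543, 0.826], [0.0, 0.0, 0.0, 1.0]]
plate [([0.538, -0.026, 0.015], 0.97)]
dot_left []
dot_right []
straightedge [([0.429, 0.322, 0.003], 0.89)]
pen [([0.548, 0.02, 0.026], 0.8), ([0.39, 0.45, 0.017], 0.52)]
notebook [([0.444, -0.346, 0.01], 0.76)]
board_back [([0.601, -0.021, 0.013], 0.78)]
frame_grip [([0.7, -0.024, 0.196], 0.61)]
board [([0.697, -0.025, 0.195], 0.67)]
```

View pics/top0.png

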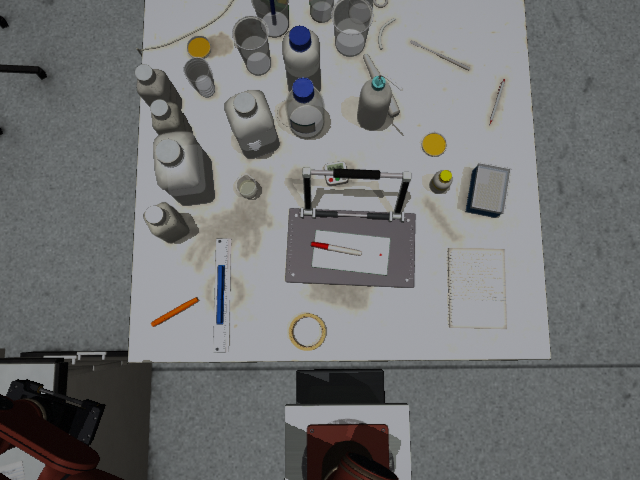

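View pics/side0.png

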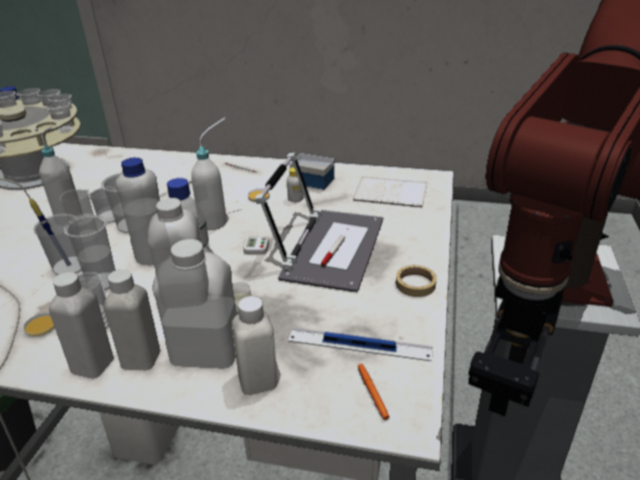

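Top view: the pen lies from (311,244) to (362,253) and a dot shows at (380,255). The straightedge is at columns 214–230, rows 239–352, and its rib sits to the left of its middle, so the bevel faces −y. The notebook is on the right and the timer is behind the frame.

Run:
```python
from h import *
m=camera_model("top"); P=lambda u,v,z:np.round(px2w("top",m,u,v,z),3)
print("pen",P(311,244,.026),P(362,253,.026),"dot",P(380,255,.014))
print("se",P(222,240,.003),P(221,352,.003),"rib",P(220,266,.024),P(220,324,.024))
print("nb",P(448,248,.007),P(506,248,.007),P(448,328,.007),P(506,328,.007))
print("board",P(289,209,.012),P(416,213,.012),P(286,282,.012),P(414,288,.012),"plate",P(314,231,.014),P(390,236,.014),P(312,272,.014),P(388,276,.014))
s=get_state();R=Ro.from_euler('xyz',s["orientation"]).as_matrix();w=np.array(camera_model("wrist")["world_from_camera"])
print(np.round(R.T@(w[:3,3]-s["tcp_pos"]),3),np.round(R.T@w[:3,:3],3),camera_model("wrist")["fovy"])
print("to view straightedge",delta([.43,.31,.25],[np.pi,0,3.14]))
```

```text
pen [0.564 0.089 0.026] [ 0.538 -0.045  0.026] dot [ 0.534 -0.093  0.014]
se [0.581 0.329 0.003] [0.286 0.325 0.003] rib [0.508 0.328 0.024] [0.357 0.325 0.024]
nb [ 0.552 -0.275  0.007] [ 0.55  -0.429  0.007] [ 0.342 -0.266  0.007] [ 0.341 -0.416  0.007]
board [0.662 0.148 0.012] [ 0.647 -0.193  0.012] [0.465 0.156 0.012] [ 0.446 -0.18   0.012] plate [0.601 0.081 0.014] [ 0.585 -0.121  0.014] [0.491 0.087 0.014] [ 0.478 -0.113  0.014]
[ 0.066 -0.001 -0.163] [[-0.001 -0.968 -0.251]
 [ 1.    -0.    -0.001]
 [ 0.001 -0.251  0.968]] 65.12751153774506
to view straightedge (array([-0.6343, -0.4005, -0.0549]), array([ 0.    ,  0.    , -0.0483]))
```

Call:
servo_tool([
  {"x": -0.076,"y": -0.065,"wz": 0.0236},
  {"x": -0.153,"y": -0.129,"wz": 0.047},
  {"x": -0.229,"y": -0.194,"wz": 0.071},
  {"x": -0.306,"y": -0.258,"wz": 0.0944},
  {"x": -0.382,"y": -0.323,"wz": 0.118},
])

```text
invalid input at $.increments[0]: expected keys x, y, z, wx, wy, wz
```

Run:
```python
from h import *
s=get_state(); m=camera_model("wrist"); p,d=capture("wrist"); cv2.imwrite("pics/w1.png",p); print(s["tcp_pos"],s["orientation"],s["clock"])
import pickle; pickle.dump((s,m,d),open("w1.pkl","wb"))
print(delta([.551,.022,.2],[np.pi,0,1.379]))
```

```text
[0.18758321 0.59619972 0.2225437 ] [3.14156691e+00 1.82956452e-05 2.83681013e+00] 0.55
(array([-1.038 , -0.8773,  0.0451]), array([ 0.   , -0.   ,  0.232]))
```

View pics/w1.png

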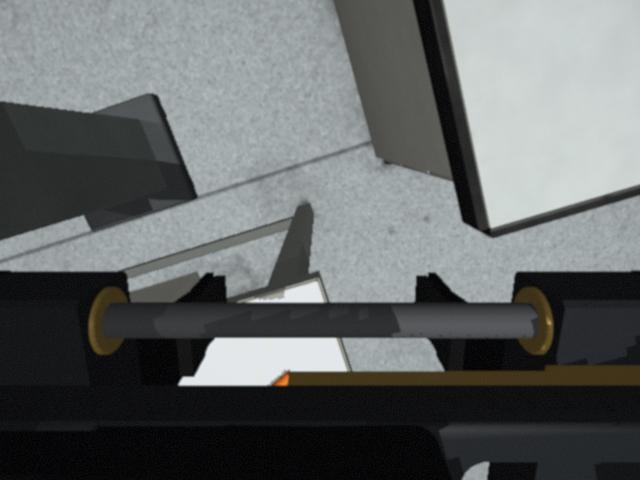

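Call:
servo_tool([
  {"x": -0.38,"y": -0.322,"z": 0,"wx": 0,"wy": 0,"wz": 0.116},
  {"x": -0.38,"y": -0.322,"z": 0,"wx": 0,"wy": 0,"wz": 0.116},
  {"x": -0.38,"y": -0.322,"z": 0,"wx": 0,"wy": 0,"wz": 0.116},
  {"x": -0.38,"y": -0.322,"z": 0,"wx": 0,"wy": 0,"wz": 0.116},
  {"x": -0.38,"y": -0.322,"z": 0,"wx": 0,"wy": 0,"wz": 0.116},
])

```text
clock: 1.1
tcp_pos: [0.3212, 0.3839, 0.2228]
orientation: [3.141, -0.0, 2.102]
ft_force: [0.5, 0.6, -0.0]
gripper_width: 0.0871
grasp_force: 0.0
```

Run:
```python
from h import *
s=get_state(); m=camera_model("wrist"); p,d=capture("wrist"); cv2.imwrite("pics/w1.png",p); print(s["tcp_pos"],s["orientation"],s["clock"])
import pickle; pickle.dump((s,m,d),open("w1.pkl","wb"))
print(delta([.551,.022,.2],[np.pi,0,1.379]))
```

```text
[0.32118419 0.38393714 0.22275994] [ 3.14081622e+00 -1.53908039e-05  2.10249562e+00] 1.1
(array([-0.8433,  0.0363,  0.0496]), array([0.0004, 0.0008, 0.1136]))
```

Call:
servo_tool([
  {"x": -0.49,"y": 0.021,"z": 0.03,"wx": 0,"wy": 0,"wz": 0.1136},
  {"x": -0.49,"y": 0.021,"z": 0.03,"wx": 0,"wy": 0,"wz": 0.1136},
  {"x": -0.49,"y": 0.021,"z": 0.03,"wx": 0,"wy": 0,"wz": 0.1136},
  {"x": -0.49,"y": 0.021,"z": 0.03,"wx": 0,"wy": 0,"wz": 0.1136},
  {"x": -0.49,"y": 0.021,"z": 0.03,"wx": 0,"wy": 0,"wz": 0.1136},
])

```text
clock: 1.65
tcp_pos: [0.4559, 0.1787, 0.2078]
orientation: [3.141, -0.0, 1.389]
ft_force: [0.4, 0.7, -0.7]
gripper_width: 0.087
grasp_force: 0.0
```

Run:
```python
from h import *
print(delta([.551,.022,.16],[np.pi,0,1.379]))
```

```text
(array([-0.2738,  0.2437,  0.0958]), array([ 0.0002, -0.0001,  0.0015]))
```

Call:
servo_tool([
  {"x": -0.274,"y": 0.244,"z": 0.096,"wx": 0,"wy": 0,"wz": 0.0015},
  {"x": -0.274,"y": 0.244,"z": 0.096,"wx": 0,"wy": 0,"wz": 0.0015},
  {"x": -0.274,"y": 0.244,"z": 0.096,"wx": 0,"wy": 0,"wz": 0.0015},
  {"x": -0.274,"y": 0.244,"z": 0.096,"wx": 0,"wy": 0,"wz": 0.0015},
  {"x": -0.274,"y": 0.244,"z": 0.096,"wx": 0,"wy": 0,"wz": 0.0015},
])

```text
clock: 2.15
tcp_pos: [0.552, 0.0203, 0.158]
orientation: [-3.14, 0.001, 1.381]
ft_force: [-0.8, -0.1, 0.1]
gripper_width: 0.0871
grasp_force: 0.0
```

Run:
```python
from h import *
s=get_state(); m=camera_model("wrist"); p,d=capture("wrist"); cv2.imwrite("pics/w2.png",p); print(s["tcp_pos"],s["orientation"],s["clock"])
import pickle; pickle.dump((s,m,d),open("w2.pkl","wb"))
```

```text
[0.55195195 0.02025735 0.1579572 ] [-3.14040352e+00  1.40291931e-03  1.38057462e+00] 2.15
```

View pics/w2.png

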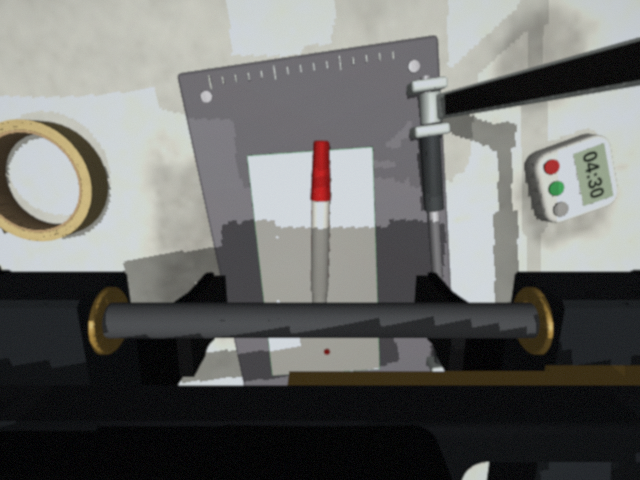

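The wrist view shows the pen running down column 320, from its cap end at row 142, with the right dot at (327,352) and the left dot hidden, probably under the pen.

Run:
```python
from h import *
import pickle; s,m,d=pickle.load(open("w2.pkl","rb")); p=cv2.imread("pics/w2.png").astype(int)
P=lambda u,v,z:np.round(px2w("w",m,u,v,z),4)
red=(p[...,2]>110)&(p[...,1]<70)&(p[...,0]<70); red[:130]=0; red[210:340]=0
for nm,sl in(("cap",slice(130,210)),("dot",slice(340,365))):
    v,u=np.nonzero(red[sl,290:350]); print(nm,len(u),u.mean()+290,v.mean()+sl.start,v.min()+sl.start)
for v in(150,180,195,215,250,290):
    x=p[v,295:345]; g=np.abs(x-p[v,297]).sum(1)>60; k=np.nonzero(g)[0]+295; print(v,k.min() if len(k) else 0,k.max() if len(k) else 0)
a,b=P(321,142,.022),P(320,290,.022); print(a,b,np.arctan2(*(a-b)[1::-1]),P(327,352,.014))
print("depth cap",d[180,321],px2w("w",m,321,180,d=d[180,321]))
v,u=np.nonzero(red[340:365,290:350]); print("dot",P(u.mean()+290,v.mean()+340,.014))
print("board corners",P(181,75,.012),P(437,38,.012),"plate",P(248,155,.014),P(373,148,.014))
c=b+(a-b)/np.linalg.norm(a-b)*0; u=(a-b)/np.linalg.norm(a-b); cen=a-u*.0675; print("cen",cen)
```

```text
cap 946 320.75792811839324 171.93763213530656 141
dot 4 326.5 351.5 350
150 313 344
180 310 331
195 309 331
215 310 329
250 311 330
290 310 328
[0.5666 0.0859 0.022 ] [ 0.5427 -0.0339  0.022 ] 1.3738823851450548 [ 0.5368 -0.0981  0.014 ]
depth cap 0.28802744 [0.56130239 0.0582443  0.031055  ]
dot [ 0.5364 -0.0975  0.014 ]
board corners [0.4711 0.1548 0.012 ] [0.6658 0.1432 0.012 ] plate [0.5075 0.0871 0.014 ] [0.6063 0.0735 0.014 ]
cen [0.55339404 0.01970444 0.022     ]
```

Call:
servo_tool([
  {"x": 0,"y": 0.002,"z": 0.1,"wx": 0,"wy": 0,"wz": 0.001},
  {"x": 0,"y": 0.002,"z": 0.2,"wx": 0,"wy": 0,"wz": 0.001},
  {"x": 0,"y": 0.002,"z": 0.25,"wx": 0,"wy": 0,"wz": 0.001},
  {"x": 0,"y": 0.002,"z": 0.28,"wx": 0,"wy": 0,"wz": 0.001},
  {"x": 0,"y": 0.002,"z": 0.28,"wx": 0,"wy": 0,"wz": 0.001},
])

```text
clock: 2.7
tcp_pos: [0.5502, 0.0252, 0.018]
orientation: [-3.138, 0.0, 1.38]
ft_force: [-0.8, 0.1, 0.0]
gripper_width: 0.087
grasp_force: 0.0
```

Call:
servo_tool([
  {"x": 0,"y": 0,"z": 0,"wx": 0,"wy": 0,"wz": 0},
  {"x": 0,"y": 0,"z": 0,"wx": 0,"wy": 0,"wz": 0},
  {"x": 0,"y": 0,"z": 0,"wx": 0,"wy": 0,"wz": 0},
  {"x": 0,"y": 0,"z": 0,"wx": 0,"wy": 0,"wz": 0},
  {"x": 0,"y": 0,"z": 0,"wx": 0,"wy": 0,"wz": 0},
], claw=0)

```text
clock: 3.2
tcp_pos: [0.5523, 0.0239, 0.0203]
orientation: [3.14, -0.0, 1.378]
ft_force: [-0.1, -0.6, -0.5]
gripper_width: 0.0548
grasp_force: 0.0
```

Call:
servo_tool([
  {"x": 0,"y": 0,"z": 0,"wx": 0,"wy": 0,"wz": 0},
  {"x": 0,"y": 0,"z": -0.04,"wx": 0,"wy": 0,"wz": 0},
  {"x": 0,"y": 0,"z": -0.12,"wx": 0,"wy": 0,"wz": 0},
  {"x": 0,"y": 0,"z": -0.2,"wx": 0,"wy": 0,"wz": 0},
  {"x": 0,"y": 0,"z": -0.2,"wx": 0,"wy": 0,"wz": 0},
])

```text
clock: 3.7
tcp_pos: [0.5564, 0.0235, 0.1262]
orientation: [3.13, -0.001, 1.378]
ft_force: [0.6, 0.2, 0.8]
gripper_width: 0.0151
grasp_force: 0.0
```

Call:
servo_tool([
  {"x": 0,"y": 0,"z": 0,"wx": 0,"wy": 0,"wz": 0},
  {"x": 0,"y": 0,"z": 0,"wx": 0,"wy": 0,"wz": 0},
  {"x": 0,"y": 0,"z": 0.08,"wx": 0,"wy": 0,"wz": 0},
  {"x": 0,"y": 0,"z": 0.15,"wx": 0,"wy": 0,"wz": 0},
  {"x": 0,"y": 0,"z": 0.2,"wx": 0,"wy": 0,"wz": 0},
], claw=50)

```text
clock: 4.2
tcp_pos: [0.5488, 0.0242, 0.0153]
orientation: [-3.136, 0.001, 1.378]
ft_force: [-0.1, -0.5, -0.5]
gripper_width: 0.0414
grasp_force: 0.0
```

Call:
servo_tool([
  {"x": 0,"y": 0,"z": 0,"wx": 0,"wy": 0,"wz": 0},
  {"x": 0,"y": 0,"z": 0,"wx": 0,"wy": 0,"wz": 0},
  {"x": 0,"y": 0,"z": 0,"wx": 0,"wy": 0,"wz": 0},
  {"x": 0,"y": 0,"z": 0,"wx": 0,"wy": 0,"wz": 0},
  {"x": 0,"y": 0,"z": 0,"wx": 0,"wy": 0,"wz": 0},
], claw=0)

```text
clock: 4.7
tcp_pos: [0.5517, 0.024, 0.0195]
orientation: [-3.141, -0.0, 1.378]
ft_force: [0.1, -0.5, -0.6]
gripper_width: 0.0146
grasp_force: 30.0
```

Call:
servo_tool([
  {"x": 0,"y": 0,"z": 0,"wx": 0,"wy": 0,"wz": 0},
  {"x": 0,"y": 0,"z": 0,"wx": 0,"wy": 0,"wz": 0},
  {"x": 0,"y": 0,"z": -0.04,"wx": 0,"wy": 0,"wz": 0},
  {"x": 0,"y": 0,"z": -0.12,"wx": 0,"wy": 0,"wz": 0},
  {"x": 0,"y": 0,"z": -0.2,"wx": 0,"wy": 0,"wz": 0},
])

```text
clock: 5.2
tcp_pos: [0.5508, 0.024, 0.1198]
orientation: [-3.139, 0.0, 1.378]
ft_force: [2.3, 0.5, 0.6]
gripper_width: 0.0146
grasp_force: 30.0
```

Run:
```python
from h import *
print(delta([.447,-.346,.15],[np.pi,0,1.51]))
```

```text
(array([-0.7662, -0.0625, -0.06  ]), array([-0.0004,  0.    , -0.0209]))
```

Call:
servo_tool([
  {"x": -0.498,"y": -0.041,"z": -0.02,"wx": 0,"wy": 0,"wz": 0.118},
  {"x": -0.498,"y": -0.041,"z": -0.02,"wx": 0,"wy": 0,"wz": 0.118},
  {"x": -0.498,"y": -0.041,"z": -0.02,"wx": 0,"wy": 0,"wz": 0.118},
  {"x": -0.498,"y": -0.041,"z": -0.02,"wx": 0,"wy": 0,"wz": 0.118},
  {"x": -0.498,"y": -0.041,"z": -0.02,"wx": 0,"wy": 0,"wz": 0.118},
])

```text
clock: 5.7
tcp_pos: [0.4835, -0.2182, 0.13]
orientation: [3.141, -0.0, 0.631]
ft_force: [0.5, 0.1, -0.3]
gripper_width: 0.0145
grasp_force: 30.0
```

Run:
```python
from h import *
p,d=capture("top"); cv2.imwrite("pics/t1.png",p)
print(delta([.447,-.350,.1],[np.pi,0,-.043]))
```

```text
(array([-0.2012,  0.1615,  0.063 ]), array([0.0009, 0.0002, 0.1056]))
```

Call:
servo_tool([
  {"x": -0.201,"y": 0.161,"z": 0.07,"wx": 0,"wy": 0,"wz": 0.1056},
  {"x": -0.201,"y": 0.161,"z": 0.07,"wx": 0,"wy": 0,"wz": 0.1056},
  {"x": -0.201,"y": 0.161,"z": 0.07,"wx": 0,"wy": 0,"wz": 0.1056},
  {"x": -0.201,"y": 0.161,"z": 0.07,"wx": 0,"wy": 0,"wz": 0.1056},
  {"x": -0.201,"y": 0.161,"z": 0.07,"wx": 0,"wy": 0,"wz": 0.1056},
])

```text
clock: 6.25
tcp_pos: [0.4505, -0.3419, 0.094]
orientation: [-3.141, 0.001, -0.033]
ft_force: [0.4, -0.2, 0.1]
gripper_width: 0.0147
grasp_force: 30.0
```

Run:
```python
from h import *
print(get_state()["tcp_pos"],delta([.447,-.350,.014],[np.pi,0,-.043]))
```

```text
[ 0.45048542 -0.34189375  0.0939546 ] (array([-0.0063,  0.0165,  0.1599]), array([-0.0001,  0.0001,  0.0015]))
```

Call:
servo_tool([
  {"x": 0,"y": 0,"z": 0.08,"wx": 0,"wy": 0,"wz": 0},
  {"x": 0,"y": 0,"z": 0.13,"wx": 0,"wy": 0,"wz": 0},
  {"x": 0,"y": 0,"z": 0.15,"wx": 0,"wy": 0,"wz": 0},
  {"x": 0,"y": 0,"z": 0.15,"wx": 0,"wy": 0,"wz": 0},
  {"x": 0,"y": 0,"z": 0.15,"wx": 0,"wy": 0,"wz": 0},
])

```text
clock: 6.75
tcp_pos: [0.452, -0.3415, 0.0206]
orientation: [3.141, -0.001, -0.026]
ft_force: [-0.4, -0.5, -0.1]
gripper_width: 0.0145
grasp_force: 30.0
```

Call:
servo_tool([
  {"x": 0,"y": 0,"z": 0.006,"wx": 0,"wy": 0,"wz": 0},
  {"x": 0,"y": 0,"z": 0.012,"wx": 0,"wy": 0,"wz": 0},
  {"x": 0,"y": 0,"z": 0.013,"wx": 0,"wy": 0,"wz": 0},
  {"x": 0,"y": 0,"z": 0.013,"wx": 0,"wy": 0,"wz": 0},
  {"x": 0,"y": 0,"z": 0.013,"wx": 0,"wy": 0,"wz": 0},
])

```text
clock: 7.25
tcp_pos: [0.4513, -0.3411, 0.0132]
orientation: [3.141, -0.0, -0.026]
ft_force: [-0.6, -0.8, 0.2]
gripper_width: 0.0148
grasp_force: 30.0
```

Call:
servo_tool([
  {"x": 0,"y": 0,"z": 0,"wx": 0,"wy": 0,"wz": 0},
  {"x": 0,"y": 0,"z": 0,"wx": 0,"wy": 0,"wz": 0},
  {"x": 0,"y": 0,"z": 0,"wx": 0,"wy": 0,"wz": 0},
  {"x": 0,"y": 0,"z": 0,"wx": 0,"wy": 0,"wz": 0},
  {"x": 0,"y": 0,"z": -0.02,"wx": 0,"wy": 0,"wz": 0},
], claw=48)

```text
clock: 7.75
tcp_pos: [0.4503, -0.34, 0.022]
orientation: [-3.139, 0.002, -0.026]
ft_force: [-0.2, 0.5, -0.6]
gripper_width: 0.0403
grasp_force: 0.0
```

Call:
servo_tool([
  {"x": 0,"y": 0,"z": -0.08,"wx": 0,"wy": 0,"wz": 0},
  {"x": 0,"y": 0,"z": -0.16,"wx": 0,"wy": 0,"wz": 0},
  {"x": 0,"y": 0,"z": -0.24,"wx": 0,"wy": 0,"wz": 0},
  {"x": 0,"y": 0,"z": -0.32,"wx": 0,"wy": 0,"wz": 0},
  {"x": 0,"y": 0,"z": -0.4,"wx": 0,"wy": 0,"wz": 0},
])

```text
clock: 8.25
tcp_pos: [0.4512, -0.3408, 0.2257]
orientation: [3.141, -0.001, -0.026]
ft_force: [0.5, -1.1, -0.1]
gripper_width: 0.0417
grasp_force: 0.0
```

Run:
```python
from h import *
s=get_state(); p,d=capture("top"); m=camera_model("top")
red=((p[...,2]>130)&(p[...,1]<80)&(p[...,0]<80)).astype(np.uint8)
n,l,st,c=cv2.connectedComponentsWithStats(red[200:360,270:560])
for i in range(1,n): print(st[i],c[i]+[270,200],px2w("t",m,*(c[i]+[270,200]),.014))
c1=p[180:345,280:520]; cv2.imwrite("pics/t2.png",cv2.resize(c1,None,fx=3.3,fy=3.3,interpolation=cv2.INTER_CUBIC))
print(s["tcp_pos"],delta([.42,0,.25],[np.pi,0,0]))
```

```text
[50 46  2  2  4] [320.5 246.5] [0.55852858 0.06381466 0.014     ]
[110  54   1   2   2] [380.  254.5] [ 0.53548596 -0.09347016  0.014     ]
[ 0.45115155 -0.3408044   0.22565062] (array([-0.0855, -0.6845, -0.0387]), array([ 0.0014, -0.0014, -0.0042]))
```

View pics/t2.png

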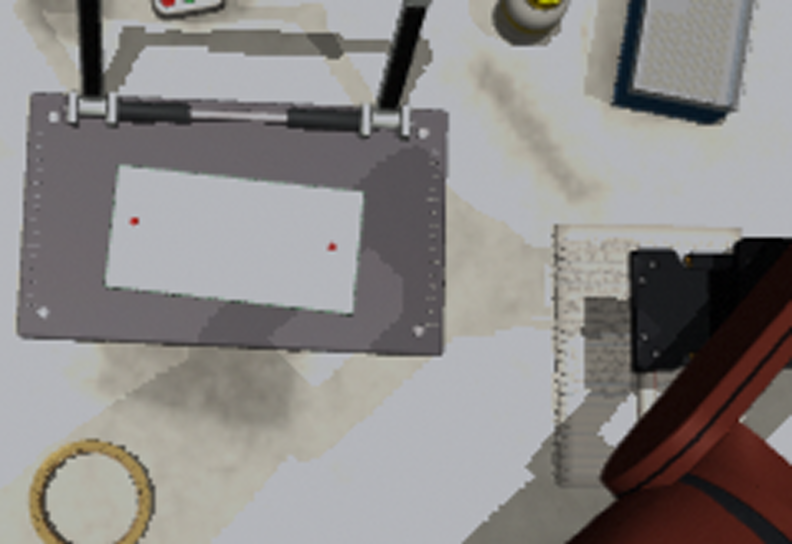

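Call:
servo_tool([
  {"x": 0.183,"y": -0.447,"z": 0.03,"wx": 0,"wy": 0,"wz": -0.116},
  {"x": 0.183,"y": -0.447,"z": 0.03,"wx": 0,"wy": 0,"wz": -0.116},
  {"x": 0.183,"y": -0.447,"z": 0.03,"wx": 0,"wy": 0,"wz": -0.116},
  {"x": 0.183,"y": -0.447,"z": 0.03,"wx": 0,"wy": 0,"wz": -0.116},
  {"x": 0.183,"y": -0.447,"z": 0.03,"wx": 0,"wy": 0,"wz": -0.116},
])

```text
clock: 8.8
tcp_pos: [0.5493, -0.1176, 0.2087]
orientation: [3.141, -0.001, 0.709]
ft_force: [0.8, -1.0, 0.2]
gripper_width: 0.0423
grasp_force: 0.0
```

Call:
servo_tool([
  {"x": 0,"y": 0,"z": 0,"wx": 0,"wy": 0,"wz": -0.0235},
  {"x": 0,"y": 0,"z": 0,"wx": 0,"wy": 0,"wz": -0.047},
  {"x": 0,"y": 0,"z": 0,"wx": 0,"wy": 0,"wz": -0.0705},
  {"x": 0,"y": 0,"z": 0,"wx": 0,"wy": 0,"wz": -0.094},
  {"x": 0,"y": 0,"z": 0,"wx": 0,"wy": 0,"wz": -0.116},
])

```text
clock: 9.3
tcp_pos: [0.5487, -0.1198, 0.2086]
orientation: [3.141, 0.0, 1.437]
ft_force: [-0.2, 0.4, 0.2]
gripper_width: 0.0418
grasp_force: 0.0
```

Run:
```python
from h import *
import pickle,time
for k in range(3):
    s=get_state(); m=camera_model("wrist"); p,d=capture("wrist"); 
    red=((p[...,2]>90)&(p[...,1]<70)&(p[...,0]<70)).astype(np.uint8)
    n,l,st,c=cv2.connectedComponentsWithStats(red[:,:])
    for i in range(1,n):
        if st[i,4]>4: print(st[i],c[i],px2w("t",m,*c[i],.014))
    print(s["tcp_pos"],s["orientation"],s["joint_velocities"].round(3) if hasattr(s["joint_velocities"],"round") else s["joint_velocities"])
cv2.imwrite("pics/w3.png",p); pickle.dump((s,m,d),open("w3.pkl","wb"))
p,d=capture("top"); cv2.imwrite("pics/t3.png",p); m=camera_model("top")
red=((p[...,2]>130)&(p[...,1]<80)&(p[...,0]<80)).astype(np.uint8)
n,l,st,c=cv2.connectedComponentsWithStats(red[200:360,430:560])
for i in range(1,n): print(st[i],c[i]+[430,200],px2w("t",m,*(c[i]+[430,200]),.02))
```

```text
[301   0   4   4  14] [302.28571429   1.5       ] [0.55955066 0.06257896 0.014     ]
[517   0  12  14 131] [522.50381679   5.91603053] [0.74402642 0.03440911 0.014     ]
[302 191   3   3   8] [302.875 191.875] [ 0.53669016 -0.09669173  0.014     ]
[ 0.54869204 -0.1198418   0.20861756] [3.14100198e+00 1.63199329e-04 1.43744009e+00] [-1.000e-03 -1.000e-03  1.000e-03 -1.000e-03 -1.000e-03 -1.365e+00]
[302   0   4   4  14] [303.5          1.28571429] [0.55934558 0.06259376 0.014     ]
[518   0  13  15 132] [523.82575758   7.1969697 ] [0.74406121 0.03447447 0.014     ]
[302 190   3   4   8] [303.  191.5] [ 0.53664839 -0.09650308  0.014     ]
[ 0.54864525 -0.11987343  0.20857161] [3.14111543e+00 1.68392712e-04 1.44402410e+00] [-0.002  0.001 -0.001 -0.001 -0.002  0.285]
[299   0   5   4  17] [300.88235294   1.41176471] [0.55927569 0.06264689 0.014     ]
[516   0  12  12 119] [521.5210084    4.93277311] [0.743924   0.03420171 0.014     ]
[301 191   4   3   8] [302.5 192. ] [ 0.5364239  -0.09678287  0.014     ]
[ 0.54868226 -0.11993252  0.2085471 ] [3.14107319e+00 1.47113827e-04 1.43251922e+00] [-0.003  0.002  0.     0.001 -0.004  0.146]
[44 61  5 17 68] [475.64705882 269.52941176] [ 0.49249462 -0.34183172  0.02      ]
```

View pics/w3.png

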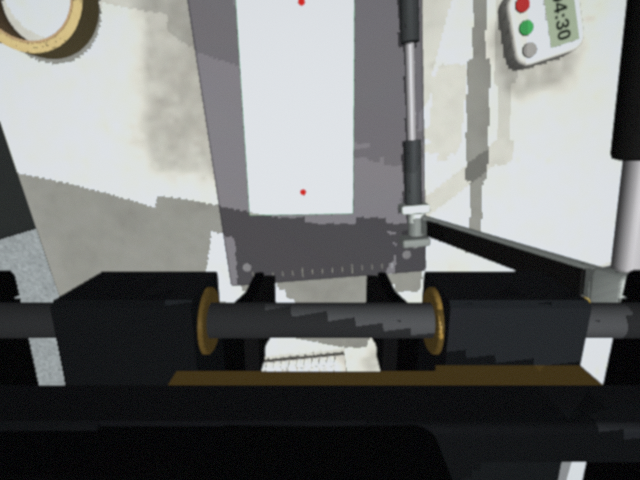

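The dots show at (302,1) and (303,192), and they agree with the top camera to about 2 mm. Next I'll check the bar's clearance against the gripper body.

Run:
```python
from h import *
import pickle
s,m,d=pickle.load(open("w3.pkl","rb"))
for u,v in[(615,100),(625,80),(635,60),(615,140),(616,220),(630,220),(408,100),(415,225),(405,170)]: print(u,v,px2w("w",m,u,v,d=d[v,u]).round(4))
d=np.load("top0.npy"); m=camera_model("top")
for u,v in[(340,175),(357,174),(375,175),(357,171),(357,177),(307,190),(405,195),(308,213),(408,217)]: print("t",u,v,px2w("t",m,u,v,d=d[v,u]).round(4))
print(delta([.432,.326,.18],[np.pi,0,3.14]))
```

```text
615 100 [ 8.369e-01 -5.400e-02  3.000e-04]
625 80 [ 0.6938 -0.046   0.1972]
635 60 [ 0.6949 -0.0387  0.2005]
615 140 [ 0.6937 -0.0713  0.1935]
616 220 [ 0.6959 -0.1093  0.1941]
630 220 [ 0.6972 -0.1081  0.2008]
408 100 [ 0.6405 -0.0289  0.0233]
415 225 [ 0.6373 -0.1405  0.0268]
405 170 [ 0.6325 -0.0886  0.0251]
t 340 175 [0.7013 0.0143 0.1986]
t 357 174 [ 0.7026 -0.0256  0.201 ]
t 375 175 [ 0.6989 -0.0675  0.2037]
t 357 171 [ 0.7087 -0.0255  0.2051]
t 357 177 [ 0.697  -0.0258  0.1951]
t 307 190 [0.6827 0.0946 0.1331]
t 405 195 [ 0.6704 -0.1488  0.12  ]
t 308 213 [0.6473 0.0962 0.0254]
t 408 217 [ 0.6366 -0.1715  0.01  ]
(array([ 0.8495, -0.3584,  0.0566]), array([ 0.000e+00,  1.000e-04, -2.726e-01]))
```

Call:
servo_tool([
  {"x": 0.45,"y": -0.19,"z": 0.02,"wx": 0,"wy": 0,"wz": -0.119},
  {"x": 0.45,"y": -0.19,"z": 0.02,"wx": 0,"wy": 0,"wz": -0.119},
  {"x": 0.45,"y": -0.19,"z": 0.02,"wx": 0,"wy": 0,"wz": -0.119},
  {"x": 0.45,"y": -0.19,"z": 0.02,"wx": 0,"wy": 0,"wz": -0.119},
  {"x": 0.45,"y": -0.19,"z": 0.02,"wx": 0,"wy": 0,"wz": -0.119},
])

```text
clock: 10.0
tcp_pos: [0.485, 0.118, 0.1983]
orientation: [3.141, 0.0, 2.182]
ft_force: [1.0, -0.3, -0.4]
gripper_width: 0.0415
grasp_force: 0.0
```

Run:
```python
from h import *
print(delta([.432,.326,.17],[np.pi,0,3.14]))
```

```text
(array([0.4015, 0.1517, 0.0567]), array([ 1.000e-04,  1.000e-04, -1.525e-01]))
```

Call:
servo_tool([
  {"x": 0.4,"y": 0.152,"z": 0.057,"wx": 0,"wy": 0,"wz": -0.119},
  {"x": 0.4,"y": 0.152,"z": 0.057,"wx": 0,"wy": 0,"wz": -0.119},
  {"x": 0.4,"y": 0.152,"z": 0.057,"wx": 0,"wy": 0,"wz": -0.119},
  {"x": 0.4,"y": 0.152,"z": 0.057,"wx": 0,"wy": 0,"wz": -0.119},
  {"x": 0.4,"y": 0.152,"z": 0.057,"wx": 0,"wy": 0,"wz": -0.119},
], claw=55)

```text
clock: 10.5
tcp_pos: [0.432, 0.3274, 0.1691]
orientation: [3.141, -0.001, 2.933]
ft_force: [1.1, -1.1, -1.0]
gripper_width: 0.0477
grasp_force: 0.0
```

Call:
servo_tool([
  {"x": 0,"y": 0,"z": 0,"wx": 0,"wy": 0,"wz": -0.02},
  {"x": 0,"y": 0,"z": 0,"wx": 0,"wy": 0,"wz": -0.033},
  {"x": 0,"y": 0,"z": 0,"wx": 0,"wy": 0,"wz": -0.033},
  {"x": 0,"y": 0,"z": 0,"wx": 0,"wy": 0,"wz": -0.033},
  {"x": 0,"y": 0,"z": 0,"wx": 0,"wy": 0,"wz": -0.033},
])

```text
clock: 11.0
tcp_pos: [0.4341, 0.3235, 0.1697]
orientation: [3.141, 0.0, 3.131]
ft_force: [-1.1, 0.0, -0.4]
gripper_width: 0.0477
grasp_force: 0.0
```

Run:
```python
from h import *
import pickle
s=get_state(); m=camera_model("wrist"); p,d=capture("wrist"); cv2.imwrite("pics/w4.png",p); pickle.dump((s,m,d),open("w4.pkl","wb"))
print(s["tcp_pos"],s["orientation"])
b=((p[...,0].astype(int)-p[...,2])>60).astype(np.uint8); b[275:]=0
n,l,st,c=cv2.connectedComponentsWithStats(b); i=1+st[1:,4].argmax(); print(st[i])
for v in range(st[i][1]+3,270,30):
    k=np.nonzero(l[v]==i)[0]; print(v,k.min(),k.max(),px2w("w",m,k.min(),v,.024).round(4),px2w("w",m,k.max(),v,.024).round(4))
```

```text
[0.43412884 0.3234502  0.16968482] [3.14146281e+00 1.88510190e-04 3.13089233e+00]
[ 317  132   20  101 1439]
135 317 336 [0.3617 0.3202 0.024 ] [0.3619 0.3352 0.024 ]
165 317 336 [0.3851 0.3198 0.024 ] [0.3852 0.3352 0.024 ]
195 318 331 [0.4094 0.3203 0.024 ] [0.4095 0.3311 0.024 ]
225 322 329 [0.4347 0.3234 0.024 ] [0.4347 0.3293 0.024 ]Traceback (most recent call last):
  File "<stdin>", line 8, in <module>
    return umr_minimum(a, axis, None, out, keepdims, initial, where)
ValueError: zero-size array to reduction operation minimum which has no identity
```

View pics/w4.png

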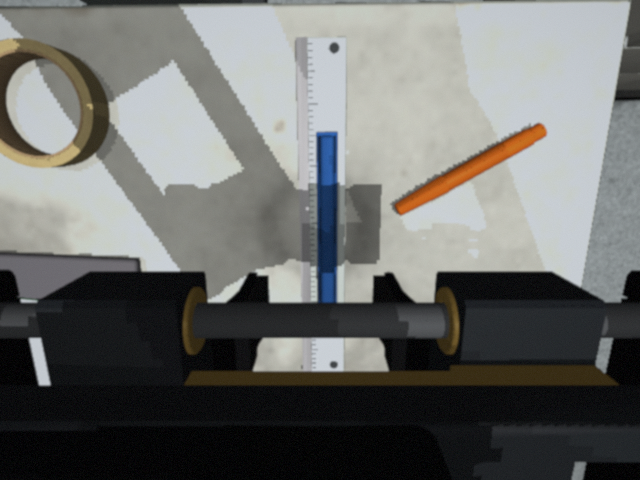

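The rib shows at columns 317–336 from row 132, with the near end of the straightedge at row 37. The bevelled, ticked edge is on the left, towards −y.

Run:
```python
from h import *
import pickle
s,m,d=pickle.load(open("w4.pkl","rb")); P=lambda u,v,z:px2w("w",m,u,v,z).round(4)
print("end",P(321,37,.005),"rib end",P(326,132,.024),"base L/R row60",P(297,60,.003),P(346,60,.005), "row250",P(303,250,.003),P(344,250,.005))
p=cv2.imread("pics/w4.png"); print(p[110,285:355].astype(int).sum(1)//3)
```

```text
end [0.2867 0.3242 0.005 ] rib end [0.3595 0.3273 0.024 ] base L/R row60 [0.3028 0.3046 0.003 ] [0.3036 0.344  0.005 ] row250 [0.4624 0.3058 0.003 ] [0.4622 0.3431 0.005 ]
[204 204 205 205 206 203 205 205 205 205 203 192 181 184 192 193 189 188
 187 188 189 188 180 169 169 170 172 182 198 206 206 206 206 206 207 206
 207 207 208 206 206 209 206 207 206 208 206 207 206 206 206 207 208 207
 209 206 206 206 207 204 189 177 184 192 191 190 191 193 191 192]
```

Call:
servo_tool([
  {"x": -0.003,"y": 0.009,"z": 0.09,"wx": 0,"wy": 0,"wz": 0},
  {"x": -0.003,"y": 0.009,"z": 0.18,"wx": 0,"wy": 0,"wz": 0},
  {"x": -0.003,"y": 0.009,"z": 0.26,"wx": 0,"wy": 0,"wz": 0},
  {"x": -0.003,"y": 0.009,"z": 0.305,"wx": 0,"wy": 0,"wz": 0},
  {"x": -0.003,"y": 0.009,"z": 0.32,"wx": 0,"wy": 0,"wz": 0},
])

```text
clock: 11.55
tcp_pos: [0.4333, 0.3266, 0.0064]
orientation: [-3.139, -0.005, 3.132]
ft_force: [-0.4, -0.9, -0.3]
gripper_width: 0.0479
grasp_force: 0.0
```

Call:
servo_tool([
  {"x": 0,"y": 0,"z": 0,"wx": 0,"wy": 0,"wz": 0},
  {"x": 0,"y": 0,"z": 0,"wx": 0,"wy": 0,"wz": 0},
  {"x": 0,"y": 0,"z": 0,"wx": 0,"wy": 0,"wz": 0},
  {"x": 0,"y": 0,"z": 0,"wx": 0,"wy": 0,"wz": 0},
  {"x": 0,"y": 0,"z": 0,"wx": 0,"wy": 0,"wz": 0},
], claw=0)

```text
clock: 12.05
tcp_pos: [0.4362, 0.3285, 0.0106]
orientation: [3.141, 0.002, 3.134]
ft_force: [-0.4, -0.1, -1.3]
gripper_width: 0.0155
grasp_force: 0.0
```

Call:
servo_tool([
  {"x": 0,"y": 0,"z": 0,"wx": 0,"wy": 0,"wz": 0},
  {"x": 0,"y": 0,"z": 0,"wx": 0,"wy": 0,"wz": 0},
  {"x": 0,"y": 0,"z": 0,"wx": 0,"wy": 0,"wz": 0},
  {"x": 0,"y": 0,"z": 0,"wx": 0,"wy": 0,"wz": 0},
  {"x": 0,"y": 0,"z": 0,"wx": 0,"wy": 0,"wz": 0},
])

```text
clock: 12.55
tcp_pos: [0.4361, 0.3286, 0.0104]
orientation: [3.141, 0.001, 3.134]
ft_force: [-0.7, -0.1, 6.8]
gripper_width: 0.0117
grasp_force: 30.0
```

Call:
servo_tool([
  {"x": 0,"y": 0,"z": -0.03,"wx": 0,"wy": 0,"wz": 0},
  {"x": 0,"y": 0,"z": -0.08,"wx": 0,"wy": 0,"wz": 0},
  {"x": 0,"y": 0,"z": -0.14,"wx": 0,"wy": 0,"wz": 0},
  {"x": 0,"y": 0,"z": -0.19,"wx": 0,"wy": 0,"wz": 0},
  {"x": 0,"y": 0,"z": -0.2,"wx": 0,"wy": 0,"wz": 0},
])

```text
clock: 13.05
tcp_pos: [0.4374, 0.3291, 0.1133]
orientation: [3.139, 0.005, 3.134]
ft_force: [0.8, 0.2, -2.0]
gripper_width: 0.0118
grasp_force: 30.0
```

Call:
servo_tool([
  {"x": 0.014,"y": -0.09,"z": 0,"wx": 0,"wy": 0,"wz": 0.02},
  {"x": 0.028,"y": -0.18,"z": 0,"wx": 0,"wy": 0,"wz": 0.043},
  {"x": 0.042,"y": -0.27,"z": 0,"wx": 0,"wy": 0,"wz": 0.066},
  {"x": 0.056,"y": -0.36,"z": 0,"wx": 0,"wy": 0,"wz": 0.089},
  {"x": 0.07,"y": -0.45,"z": 0,"wx": 0,"wy": 0,"wz": 0.112},
])

```text
clock: 13.55
tcp_pos: [0.3972, 0.1018, 0.1084]
orientation: [-3.14, -0.001, 2.425]
ft_force: [1.2, -0.7, -1.5]
gripper_width: 0.0117
grasp_force: 30.0
```

Run:
```python
from h import *
print(get_state()["tcp_pos"],delta([.53,-.014,.1],[np.pi,0,1.428]))
```

```text
[0.39718043 0.10182753 0.1084175 ] (array([-3.525e-01, -2.000e-04,  1.650e-02]), array([-0.0003, -0.    ,  0.1587]))
```

Call:
servo_tool([
  {"x": -0.07,"y": 0,"z": 0.003,"wx": 0,"wy": 0,"wz": 0.0235},
  {"x": -0.14,"y": 0,"z": 0.006,"wx": 0,"wy": 0,"wz": 0.047},
  {"x": -0.21,"y": 0,"z": 0.01,"wx": 0,"wy": 0,"wz": 0.0705},
  {"x": -0.28,"y": 0,"z": 0.013,"wx": 0,"wy": 0,"wz": 0.094},
  {"x": -0.34,"y": 0,"z": 0.0165,"wx": 0,"wy": 0,"wz": 0.116},
])

```text
clock: 14.05
tcp_pos: [0.5278, -0.0089, 0.1]
orientation: [-3.14, -0.0, 1.695]
ft_force: [-0.2, 0.3, -1.4]
gripper_width: 0.0114
grasp_force: 30.0
```

Call:
servo_tool([
  {"x": 0,"y": 0,"z": 0,"wx": 0,"wy": 0,"wz": 0.02},
  {"x": 0,"y": 0,"z": 0,"wx": 0,"wy": 0,"wz": 0.038},
  {"x": 0,"y": 0,"z": 0,"wx": 0,"wy": 0,"wz": 0.0425},
  {"x": 0,"y": 0,"z": 0,"wx": 0,"wy": 0,"wz": 0.0425},
  {"x": 0,"y": 0,"z": 0,"wx": 0,"wy": 0,"wz": 0.0425},
])

```text
clock: 14.55
tcp_pos: [0.5271, -0.0074, 0.1009]
orientation: [-3.141, -0.0, 1.437]
ft_force: [0.2, -0.1, -1.8]
gripper_width: 0.0116
grasp_force: 30.0
```

Run:
```python
from h import *
print(get_state()["tcp_pos"],get_state()["orientation"],delta([.582,-.020,.04],[np.pi,0,1.428]))
```

```text
[ 0.52711591 -0.00738578  0.10087769] [-3.14085355e+00 -2.31575517e-05  1.43682143e+00] (array([-0.0103,  0.1122,  0.1217]), array([-0.0001, -0.    ,  0.0014]))
```

Call:
servo_tool([
  {"x": -0.01,"y": 0.05,"z": 0,"wx": 0,"wy": 0,"wz": 0.0014},
  {"x": -0.01,"y": 0.1,"z": 0.02,"wx": 0,"wy": 0,"wz": 0.0014},
  {"x": -0.01,"y": 0.1,"z": 0.08,"wx": 0,"wy": 0,"wz": 0.0014},
  {"x": -0.01,"y": 0.1,"z": 0.12,"wx": 0,"wy": 0,"wz": 0.0014},
  {"x": -0.01,"y": 0.1,"z": 0.12,"wx": 0,"wy": 0,"wz": 0.0014},
])

```text
clock: 15.05
tcp_pos: [0.5733, -0.0187, 0.0377]
orientation: [-3.135, -0.0, 1.427]
ft_force: [-0.8, 0.7, -2.7]
gripper_width: 0.0115
grasp_force: 30.0
```

Run:
```python
from h import *
import pickle
s=get_state(); m=camera_model("wrist"); p,d=capture("wrist"); cv2.imwrite("pics/w5.png",p); pickle.dump((s,m,d),open("w5.pkl","wb"))
t,_=capture("top"); cv2.imwrite("pics/t5.png",t)
print(s["tcp_pos"],s["orientation"],s["clock"])
M=camera_model("top"); a=cv2.resize(t[200:300,270:430],None,fx=3.75,fy=3.75,interpolation=cv2.INTER_CUBIC)
cv2.imwrite("pics/c5.png",np.vstack([cv2.resize(p[:300],(600,281)),a[:300]]))
```

```text
[ 0.57325392 -0.01866822  0.03768748] [-3.13453734e+00 -1.34455851e-04  1.42731637e+00] 15.05
```

View pics/c5.png

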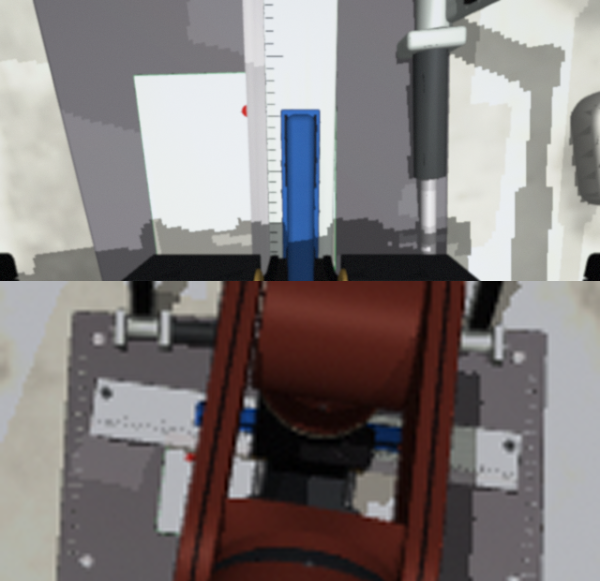

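The wrist half shows the left dot peeking out at the edge, about (247,110) in the crop. The top half shows the straightedge roughly centred, with the right dot hidden by the arm.

Call:
servo_tool([
  {"x": 0,"y": 0,"z": 0.01,"wx": 0,"wy": 0,"wz": 0},
  {"x": 0,"y": 0,"z": 0.02,"wx": 0,"wy": 0,"wz": 0},
  {"x": 0,"y": 0,"z": 0.024,"wx": 0,"wy": 0,"wz": 0},
  {"x": 0,"y": 0,"z": 0.024,"wx": 0,"wy": 0,"wz": 0},
  {"x": 0,"y": 0,"z": 0.024,"wx": 0,"wy": 0,"wz": 0},
])

```text
clock: 15.65
tcp_pos: [0.5766, -0.0194, 0.0295]
orientation: [3.141, -0.0, 1.426]
ft_force: [0.1, 0.7, -2.0]
gripper_width: 0.012
grasp_force: 30.0
```

Run:
```python
from h import *
import pickle
s=get_state(); m=camera_model("wrist"); p,d=capture("wrist"); cv2.imwrite("pics/w6.png",p); pickle.dump((s,m,d),open("w6.pkl","wb"))
print(s["tcp_pos"],s["orientation"],s["ft_force"],s["clock"])
red=((p[...,2]>90)&(p[...,1]<70)&(p[...,0]<70)).astype(np.uint8); red[:,400:]=0
n,l,st,c=cv2.connectedComponentsWithStats(red)
for i in range(1,n):
    if st[i,4]>4: print(st[i],c[i],px2w("t",m,*c[i],.014))
cv2.imwrite("pics/c6.png",cv2.resize(p[0:260,200:360],None,fx=3,fy=2.3,interpolation=cv2.INTER_CUBIC))
```

```text
[ 0.57655982 -0.01937233  0.02948889] [ 3.14128703e+00 -1.16228705e-06  1.42564150e+00] [ 0.14601955  0.73022701 -2.0439536 ] 15.65
[248 112  10  10  87] [252.52873563 116.44827586] [0.55912418 0.06259798 0.014     ]
```

View pics/c6.png

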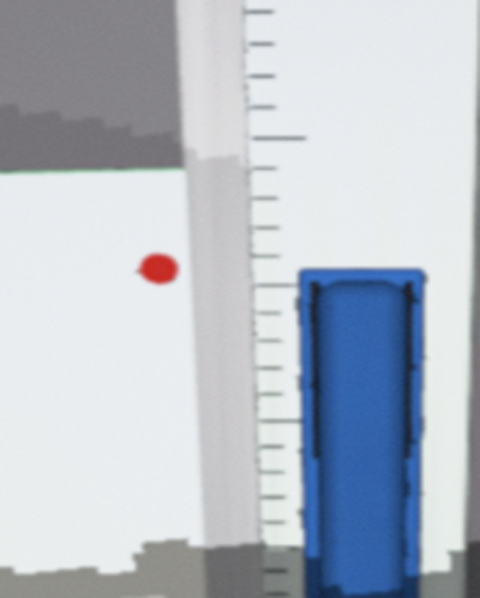

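The crop shows the whole left dot at (252.5,116.4) and the edge at column 262.7 on row 116, column 267.7 on row 217.

Run:
```python
from h import *
import pickle
s,m,d=pickle.load(open("w6.pkl","rb")); zb=.0191
E=[px2w("w",m,u,v,zb) for u,v in((259,8.7),(262.7,116.5),(267.7,217.4))]; print(np.round(E,4))
print(np.degrees(np.arctan2(E[0][0]-E[2][0],E[0][1]-E[2][1])))
R=Ro.from_euler('xyz',s["orientation"]); print("edge in tool",[R.inv().apply(e-s["tcp_pos"]).round(4) for e in E])
L=np.array([.5591,.0626,.014]);Rt=np.array([.5366,-.0966,.014]); print("dots in tool",R.inv().apply(L-s["tcp_pos"]),R.inv().apply(Rt-s["tcp_pos"]))
v=L-Rt; print("dotline deg",np.degrees(np.arctan2(v[0],v[1])),np.linalg.norm(v))
print(np.degrees(np.pi/2-s["orientation"][2]))
Mt=camera_model("top"); 
B=[px2w("t",Mt,*q,.012)[:2] for q in((289,209),(416,213),(286,282),(414,288))]; print("board c",np.mean(B,0))
```

```text
[[0.5706 0.1033 0.0191]
 [0.5644 0.0615 0.0191]
 [0.5584 0.0167 0.0191]]
8.025915375664908
edge in tool [array([ 0.1205, -0.0236,  0.0104]), array([ 0.0782, -0.0238,  0.0104]), array([ 0.033 , -0.0232,  0.0104])]
dots in tool [ 0.07858476 -0.02913787  0.01548008] [-0.08219554 -0.02837367  0.01548012]
dotline deg 8.04442837000801 0.16078211965265293
8.316759171298594
board c [ 0.55504541 -0.01751173]
```

Call:
servo_tool([
  {"x": 0,"y": -0.004,"z": 0.004,"wx": 0,"wy": 0,"wz": 0},
  {"x": 0,"y": -0.007,"z": 0.008,"wx": 0,"wy": 0,"wz": 0},
  {"x": 0,"y": -0.0097,"z": 0.0085,"wx": 0,"wy": 0,"wz": 0},
  {"x": 0,"y": -0.0097,"z": 0.0085,"wx": 0,"wy": 0,"wz": 0},
  {"x": 0,"y": -0.0097,"z": 0.0085,"wx": 0,"wy": 0,"wz": 0},
])

```text
clock: 16.2
tcp_pos: [0.5716, -0.0187, 0.025]
orientation: [3.142, -0.0, 1.426]
ft_force: [0.5, -0.6, -2.0]
gripper_width: 0.0114
grasp_force: 30.0
```

```bash
cat > edge.py <<'E'
from h import *
def edge(p,m,zb=.0145,vs=range(10,250,12),guess=None):
    "steel edge: strongest horizontal gradient near guess line"
    g=np.abs(np.diff(cv2.GaussianBlur(p,(3,3),0).astype(float).sum(2),axis=1)); out=[]
    for v in vs:
        u0=int(guess(v)); k=g[v,u0-8:u0+8]; out.append((u0-8+k.argmax()+.5,v,k.max()))
    return np.array(out)
E
python3 - <<'E'
from edge import *
import pickle
s=get_state(); m=camera_model("wrist"); p,d=capture("wrist"); cv2.imwrite("pics/w7.png",p); pickle.dump((s,m,d),open("w7.pkl","wb"))
print(s["tcp_pos"],s["orientation"],s["ft_force"],s["clock"])
red=((p[...,2].astype(int)-p[...,1])>60).astype(np.uint8); red[:,400:]=0;red[:,:200]=0;red[:60]=0;red[200:]=0
v,u=np.nonzero(red); print("red",len(u),u.min(),u.max(),v.min(),v.max())
R=Ro.from_euler('xyz',s["orientation"])
L=np.array([.5591,.0626,.014]); print("dot px",w2px(m,L))
T=s["tcp_pos"]+R.apply(np.array([[.12,-.024,.0104],[.0786,-.024,.0104],[.033,-.024,.0104]])); q=[w2px(m,t) for t in T]; print("edge px pred",np.round(q,1))
f=np.polyfit([a[1] for a in q],[a[0] for a in q],1); e=edge(p,m,guess=lambda v:np.polyval(f,v)); print(np.round(e[::2],1))
print("dot tool",R.inv().apply(L-s["tcp_pos"]))
E
```

```text
[ 0.57162455 -0.01866521  0.02504668] [ 3.14154180e+00 -4.17399090e-07  1.42559641e+00] [ 0.49272984 -0.6103773  -1.95765925] 16.2
red 72 256 262 110 122
dot px (np.float64(261.9653717081968), np.float64(115.80409152850903))
edge px pred [[258.1  10.2]
 [262.1 115.7]
 [265.9 217.5]]
[[258.5  10.   79. ]
 [259.5  34.   84. ]
 [260.5  58.   88. ]
 [261.5  82.   42. ]
 [262.5 106.   37. ]
 [263.5 130.   36. ]
 [264.5 154.   35. ]
 [264.5 178.   37. ]
 [266.5 202.   36. ]
 [267.5 226.   37. ]]
dot tool [ 0.07859787 -0.0241516   0.01104549]
```

Call:
servo_tool([
  {"x": 0,"y": 0,"z": 0.0008,"wx": 0,"wy": 0,"wz": 0},
  {"x": 0,"y": 0,"z": 0.0016,"wx": 0,"wy": 0,"wz": 0},
  {"x": 0,"y": 0,"z": 0.0016,"wx": 0,"wy": 0,"wz": 0},
  {"x": 0,"y": 0,"z": 0.0016,"wx": 0,"wy": 0,"wz": 0},
  {"x": 0,"y": 0,"z": 0.0016,"wx": 0,"wy": 0,"wz": 0},
])

```text
clock: 16.75
tcp_pos: [0.5718, -0.0187, 0.0244]
orientation: [3.141, -0.0, 1.426]
ft_force: [-0.3, 0.4, 0.3]
gripper_width: 0.0118
grasp_force: 30.0
```

Call:
servo_tool([
  {"x": 0,"y": 0,"z": 0,"wx": 0,"wy": 0,"wz": 0},
  {"x": 0,"y": 0,"z": 0,"wx": 0,"wy": 0,"wz": 0},
  {"x": 0,"y": 0,"z": 0,"wx": 0,"wy": 0,"wz": 0},
  {"x": 0,"y": 0,"z": 0,"wx": 0,"wy": 0,"wz": 0},
  {"x": 0,"y": 0,"z": 0,"wx": 0,"wy": 0,"wz": 0},
], claw=36)

```text
clock: 17.25
tcp_pos: [0.5717, -0.0187, 0.0243]
orientation: [3.141, -0.0, 1.426]
ft_force: [-1.6, -0.5, 1.1]
gripper_width: 0.0305
grasp_force: 0.0
```

Call:
servo_tool([
  {"x": 0,"y": 0,"z": -0.03,"wx": 0,"wy": 0,"wz": 0},
  {"x": 0,"y": 0,"z": -0.08,"wx": 0,"wy": 0,"wz": 0},
  {"x": 0,"y": 0,"z": -0.16,"wx": 0,"wy": 0,"wz": 0},
  {"x": 0,"y": 0,"z": -0.24,"wx": 0,"wy": 0,"wz": 0},
  {"x": 0,"y": 0,"z": -0.28,"wx": 0,"wy": 0,"wz": 0},
])

```text
clock: 17.75
tcp_pos: [0.5738, -0.019, 0.1699]
orientation: [3.135, 0.0, 1.426]
ft_force: [0.3, 0.4, 0.1]
gripper_width: 0.0313
grasp_force: 0.0
```

Call:
servo_tool([
  {"x": -0.09,"y": -0.04,"z": 0,"wx": 0,"wy": 0,"wz": 0},
  {"x": -0.18,"y": -0.04,"z": 0,"wx": 0,"wy": 0,"wz": 0},
  {"x": -0.22,"y": -0.04,"z": 0,"wx": 0,"wy": 0,"wz": 0},
  {"x": -0.22,"y": -0.04,"z": 0,"wx": 0,"wy": 0,"wz": 0},
  {"x": -0.22,"y": -0.04,"z": 0,"wx": 0,"wy": 0,"wz": 0},
])

```text
clock: 18.25
tcp_pos: [0.5361, -0.1247, 0.1652]
orientation: [3.141, -0.0, 1.424]
ft_force: [-0.4, -0.2, 0.9]
gripper_width: 0.0313
grasp_force: 0.0
```

```bash
cat > chk.py <<'E'
from edge import *
import sys
s=get_state(); m=camera_model("wrist"); p,d=capture("wrist"); cv2.imwrite(f"pics/{sys.argv[1]}.png",p)
print(s["tcp_pos"],s["orientation"],s["clock"])
for nm,P in(("L",[.5591,.0626,.014]),("R",[.5363,-.0955,.014])):
    u0,v0=w2px(m,P); r=12; U,V=int(u0),int(v0); c=p[max(0,V-r):V+r,U-r:U+r].astype(int); red=(c[...,2]-c[...,1])>50; v,u=np.nonzero(red)
    print(nm,"pred",round(u0,1),round(v0,1),"red",len(u), (u.min()+U-r,u.max()+U-r,v.min()+max(0,V-r),v.max()+max(0,V-r)) if len(u) else None, "6mm px",round(240/np.tan(np.radians(m["fovy"]/2))*.006/(m["world_from_camera"][2][3]-.014),1) if 1 else 0)
    print((c[...,2]-c[...,1])[6:18,4:20] if len(sys.argv)>2 else "")
f=None
E
python3 chk.py w8
```

```text
[ 0.53609788 -0.12474138  0.16517927] [ 3.14058331e+00 -2.76023208e-04  1.42424757e+00] 18.25
L pred 311.5 -29.8 red 22 (np.int64(311), np.int64(314), np.int64(188), np.int64(193)) 6mm px 7.2

R pred 313.4 189.5 red 22 (np.int64(311), np.int64(314), np.int64(188), np.int64(193)) 6mm px 7.2
```

Call:
servo_tool([
  {"x": 0,"y": 0,"z": -0.1,"wx": 0,"wy": 0,"wz": -0.005},
  {"x": 0,"y": 0,"z": -0.2,"wx": 0,"wy": 0,"wz": -0.01},
  {"x": 0,"y": 0,"z": -0.23,"wx": 0,"wy": 0,"wz": -0.0153},
  {"x": 0,"y": 0,"z": -0.23,"wx": 0,"wy": 0,"wz": -0.0153},
  {"x": 0,"y": 0,"z": -0.23,"wx": 0,"wy": 0,"wz": -0.0153},
], claw=80)

```text
clock: 18.8
tcp_pos: [0.5358, -0.1234, 0.2786]
orientation: [-3.141, -0.0, 1.522]
ft_force: [0.1, 0.2, -0.8]
gripper_width: 0.0631
grasp_force: 0.0
```

Run:
```python
from h import *
s=get_state(); print(s["tcp_pos"],delta([.704,-.025,.275],[np.pi,0,1.52]))
p,d=capture("top"); m=camera_model("top"); cv2.imwrite("pics/t9.png",p)
for u,v in((340,175),(357,174),(357,177),(365,175)): print(px2w("t",m,u,v,d=d[v,u]).round(4))
red=((p[...,2].astype(int)-p[...,1])>50).astype(np.uint8); n,l,st,c=cv2.connectedComponentsWithStats(red[230:275,300:400])
for i in range(1,n): print(st[i],c[i]+[300,230])
red=((p[...,2].astype(int)-p[...,1])>70).astype(np.uint8); n,l,st,c=cv2.connectedComponentsWithStats(red[240:330,445:520])
for i in range(1,n): print("pen",st[i],c[i]+[445,240])
```

```text
[ 0.53583129 -0.12342287  0.27859151] (array([0.2129, 0.3264, 0.0071]), array([-0.0001, -0.0001,  0.0004]))
[0.7024 0.0142 0.195 ]
[ 0.7032 -0.0257  0.199 ]
[ 0.6948 -0.0254  0.2027]
[ 0.6984 -0.0439  0.2064]
[ 74   0  20  45 200] [383.27  252.145]
[ 81   0  19  45 205] [390.17560976 252.01463415]
[19 16  3  2  4] [320.   246.75]
pen [28 20  6 18 83] [475.34939759 269.30120482]
```

Call:
servo_tool([
  {"x": 0.05,"y": 0.08,"z": 0,"wx": 0,"wy": 0,"wz": 0},
  {"x": 0.1,"y": 0.155,"z": 0,"wx": 0,"wy": 0,"wz": 0},
  {"x": 0.15,"y": 0.235,"z": 0,"wx": 0,"wy": 0,"wz": 0},
  {"x": 0.2,"y": 0.31,"z": 0,"wx": 0,"wy": 0,"wz": 0},
  {"x": 0.213,"y": 0.33,"z": 0,"wx": 0,"wy": 0,"wz": 0},
])

```text
clock: 19.35
tcp_pos: [0.7072, -0.0228, 0.2742]
orientation: [-3.136, -0.002, 1.524]
ft_force: [-0.6, -0.9, 0.2]
gripper_width: 0.0692
grasp_force: 0.0
```

Call:
servo_tool([
  {"x": 0,"y": 0,"z": 0,"wx": 0,"wy": 0,"wz": 0},
  {"x": 0,"y": 0,"z": 0,"wx": 0,"wy": 0,"wz": 0},
  {"x": 0,"y": 0,"z": 0.02,"wx": 0,"wy": 0,"wz": 0},
  {"x": 0,"y": 0,"z": 0.06,"wx": 0,"wy": 0,"wz": 0},
  {"x": 0,"y": 0,"z": 0.1,"wx": 0,"wy": 0,"wz": 0},
])

```text
clock: 19.85
tcp_pos: [0.7052, -0.0273, 0.229]
orientation: [3.141, 0.0, 1.52]
ft_force: [-0.2, -0.0, 0.1]
gripper_width: 0.0698
grasp_force: 0.0
```

Run:
```python
from h import *
s=get_state(); m=camera_model("wrist"); p,d=capture("wrist"); cv2.imwrite("pics/w10.png",p); print(s["tcp_pos"],s["gripper_width"],m["cx"])
b=(p.astype(int).sum(2)<150)
for v in(100,150,200,240):
    k=np.nonzero((d[v]>.03)&(d[v]<.25))[0]; print(v,(k.min(),k.max(),[px2w("w",m,u,v,d=d[v,u]).round(4).tolist() for u in(k.min()+1,(k.min()+k.max())//2,k.max()-1)]) if len(k) else None)
```

```text
[ 0.70522664 -0.02730216  0.22896004] 0.06976286011504047 320.39718647227176
100 (np.int64(308), np.int64(639), [[0.7056, 0.0599, 0.1968], [0.8621, 0.0719, 0.0007], [0.9063, 0.0547, 0.1477]])
150 (np.int64(309), np.int64(331), [[0.7048, 0.0361, 0.1985], [0.7098, 0.0359, 0.2018], [0.7148, 0.0356, 0.1989]])
200 (np.int64(300), np.int64(340), [[0.6988, 0.0115, 0.2011], [0.7086, 0.0117, 0.2056], [0.7183, 0.0104, 0.2003]])
240 (np.int64(300), np.int64(339), [[0.6973, -0.01, 0.1994], [0.707, -0.0084, 0.2074], [0.717, -0.0111, 0.199]])
```

View pics/w10.png

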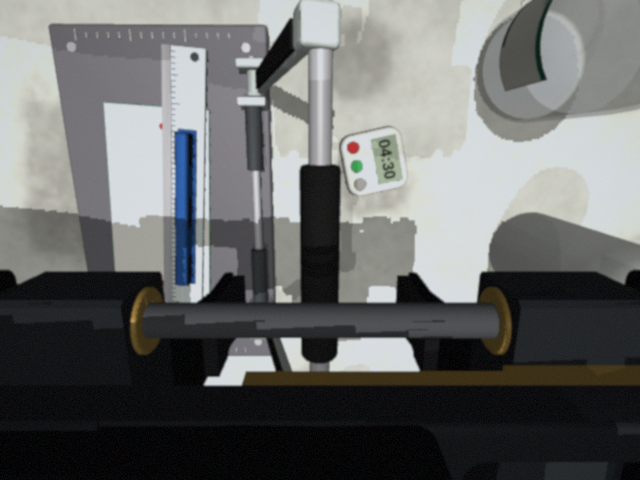

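The bar sits at column 320, between the open fingers. The timer is well clear at (375,160), and the left dot is still half covered at (161,126).

Call:
servo_tool([
  {"x": 0,"y": 0,"z": 0.04,"wx": 0,"wy": 0,"wz": 0},
  {"x": 0,"y": 0,"z": 0.08,"wx": 0,"wy": 0,"wz": 0},
  {"x": 0,"y": 0,"z": 0.12,"wx": 0,"wy": 0,"wz": 0},
  {"x": 0,"y": 0,"z": 0.128,"wx": 0,"wy": 0,"wz": 0},
  {"x": 0,"y": 0,"z": 0.128,"wx": 0,"wy": 0,"wz": 0},
])

```text
clock: 20.4
tcp_pos: [0.7049, -0.0268, 0.1646]
orientation: [-3.14, -0.0, 1.521]
ft_force: [0.3, 0.7, 0.2]
gripper_width: 0.0693
grasp_force: 0.0
```

Call:
servo_tool([
  {"x": 0,"y": -0.02,"z": 0,"wx": 0,"wy": 0,"wz": 0},
  {"x": 0,"y": -0.05,"z": 0,"wx": 0,"wy": 0,"wz": 0},
  {"x": 0,"y": -0.08,"z": 0,"wx": 0,"wy": 0,"wz": 0},
  {"x": 0,"y": -0.11,"z": 0,"wx": 0,"wy": 0,"wz": 0},
  {"x": 0,"y": -0.14,"z": 0,"wx": 0,"wy": 0,"wz": 0},
])

```text
clock: 20.9
tcp_pos: [0.6387, -0.0235, 0.1697]
orientation: [3.132, 0.001, 1.521]
ft_force: [2.8, -0.1, 3.3]
gripper_width: 0.0695
grasp_force: 2.0
```

Call:
servo_tool([
  {"x": 0,"y": -0.03,"z": 0,"wx": 0,"wy": 0,"wz": 0},
  {"x": 0,"y": -0.06,"z": 0,"wx": 0,"wy": 0,"wz": 0},
  {"x": 0,"y": -0.09,"z": 0,"wx": 0,"wy": 0,"wz": 0},
  {"x": 0,"y": -0.12,"z": 0,"wx": 0,"wy": 0,"wz": 0},
  {"x": 0,"y": -0.15,"z": 0,"wx": 0,"wy": 0,"wz": 0},
])

```text
clock: 21.4
tcp_pos: [0.5619, -0.0196, 0.1676]
orientation: [3.137, 0.001, 1.521]
ft_force: [1.8, -0.2, -2.0]
gripper_width: 0.07
grasp_force: 1.2
```

Call:
servo_tool([
  {"x": 0,"y": -0.03,"z": 0,"wx": 0,"wy": 0,"wz": 0},
  {"x": 0,"y": -0.06,"z": 0,"wx": 0,"wy": 0,"wz": 0},
  {"x": 0,"y": -0.08,"z": 0,"wx": 0,"wy": 0,"wz": 0},
  {"x": 0,"y": -0.08,"z": 0,"wx": 0,"wy": 0,"wz": 0},
  {"x": 0,"y": -0.08,"z": 0,"wx": 0,"wy": 0,"wz": 0},
])

```text
clock: 21.9
tcp_pos: [0.5219, -0.0175, 0.1663]
orientation: [3.14, 0.0, 1.521]
ft_force: [0.7, -0.4, -0.8]
gripper_width: 0.0693
grasp_force: 0.0
```

Call:
servo_tool([
  {"x": 0,"y": 0,"z": -0.03,"wx": 0,"wy": 0,"wz": 0},
  {"x": 0,"y": 0,"z": -0.06,"wx": 0,"wy": 0,"wz": 0},
  {"x": 0,"y": 0,"z": -0.12,"wx": 0,"wy": 0,"wz": 0},
  {"x": 0,"y": 0,"z": -0.18,"wx": 0,"wy": 0,"wz": 0},
  {"x": 0,"y": 0,"z": -0.22,"wx": 0,"wy": 0,"wz": 0},
])

```text
clock: 22.4
tcp_pos: [0.5226, -0.0174, 0.2796]
orientation: [3.137, 0.001, 1.522]
ft_force: [-0.1, 0.2, 0.3]
gripper_width: 0.0698
grasp_force: 0.0
```

Call:
servo_tool([
  {"x": -0.09,"y": 0,"z": 0,"wx": 0,"wy": 0,"wz": 0},
  {"x": -0.18,"y": 0,"z": 0,"wx": 0,"wy": 0,"wz": 0},
  {"x": -0.27,"y": 0,"z": 0,"wx": 0,"wy": 0,"wz": 0},
  {"x": -0.27,"y": 0,"z": 0,"wx": 0,"wy": 0,"wz": 0},
  {"x": -0.27,"y": 0,"z": 0,"wx": 0,"wy": 0,"wz": 0},
])

```text
clock: 22.9
tcp_pos: [0.5149, -0.1531, 0.2765]
orientation: [3.14, -0.0, 1.519]
ft_force: [0.4, 0.4, -0.2]
gripper_width: 0.0696
grasp_force: 0.0
```

Call:
servo_tool([
  {"x": 0,"y": 0,"z": 0,"wx": 0,"wy": 0,"wz": 0},
  {"x": 0,"y": 0,"z": 0,"wx": 0,"wy": 0,"wz": 0},
  {"x": 0,"y": 0,"z": 0,"wx": 0,"wy": 0,"wz": 0},
  {"x": 0,"y": 0,"z": 0,"wx": 0,"wy": 0,"wz": 0},
  {"x": 0,"y": 0,"z": 0,"wx": 0,"wy": 0,"wz": 0},
])

```text
clock: 23.4
tcp_pos: [0.5146, -0.1515, 0.2753]
orientation: [-3.142, 0.0, 1.523]
ft_force: [-0.2, -0.5, 0.3]
gripper_width: 0.0696
grasp_force: 0.0
```

Call:
servo_tool([
  {"x": 0,"y": 0,"z": 0,"wx": 0,"wy": 0,"wz": 0},
  {"x": 0,"y": 0,"z": 0,"wx": 0,"wy": 0,"wz": 0},
  {"x": 0,"y": 0,"z": 0,"wx": 0,"wy": 0,"wz": 0},
  {"x": 0,"y": 0,"z": 0,"wx": 0,"wy": 0,"wz": 0},
  {"x": 0,"y": 0,"z": 0,"wx": 0,"wy": 0,"wz": 0},
])

```text
clock: 23.9
tcp_pos: [0.5145, -0.1521, 0.2753]
orientation: [-3.142, -0.0, 1.522]
ft_force: [-0.2, -0.7, -0.1]
gripper_width: 0.0697
grasp_force: 0.0
```

Call:
servo_tool([
  {"x": 0,"y": 0,"z": 0,"wx": 0,"wy": 0,"wz": 0},
  {"x": 0,"y": 0,"z": 0,"wx": 0,"wy": 0,"wz": 0},
  {"x": 0,"y": 0,"z": 0,"wx": 0,"wy": 0,"wz": 0},
  {"x": 0,"y": 0,"z": 0,"wx": 0,"wy": 0,"wz": 0},
  {"x": 0,"y": 0,"z": 0,"wx": 0,"wy": 0,"wz": 0},
])

```text
clock: 24.4
tcp_pos: [0.5146, -0.1521, 0.2752]
orientation: [3.142, -0.0, 1.522]
ft_force: [0.2, -0.3, -0.3]
gripper_width: 0.0691
grasp_force: 0.0
```

Call:
servo_tool([
  {"x": 0,"y": 0,"z": 0,"wx": 0,"wy": 0,"wz": 0},
  {"x": 0,"y": 0,"z": 0,"wx": 0,"wy": 0,"wz": 0},
  {"x": 0,"y": 0,"z": 0,"wx": 0,"wy": 0,"wz": 0},
  {"x": 0,"y": 0,"z": 0,"wx": 0,"wy": 0,"wz": 0},
  {"x": 0,"y": 0,"z": 0,"wx": 0,"wy": 0,"wz": 0},
])

```text
clock: 24.9
tcp_pos: [0.5145, -0.1521, 0.2753]
orientation: [3.142, 0.0, 1.522]
ft_force: [-0.6, 0.9, 0.2]
gripper_width: 0.0695
grasp_force: 0.0
```

Run:
```python
from h import *
s=get_state(); print(s["clock"],s["tcp_pos"])
t,d=capture("top"); cv2.imwrite("pics/t11.png",t); M=camera_model("top")
print("sleeve",[(r["centre"],r["confidence"]) for r in look_for("frame_grip","top")[:2]])
dots=[[.5591,.0626,.014],[.5363,-.0955,.014]]
m=camera_model("wrist"); w,_=capture("wrist"); cv2.imwrite("pics/w11.png",w)
print(look_for("frame_grip","wrist")[:1])
for cam,img,mm in(("top",t,M),("wrist",w,m)):
    red=((img[...,2].astype(int)-img[...,1])>50).astype(np.uint8); n,l,st,c=cv2.connectedComponentsWithStats(red)
    for P in dots:
        q=np.array(w2px(mm,P)); near=[(st[i].tolist(),c[i].round(1).tolist()) for i in range(1,n) if np.hypot(*(c[i]-q))<12]; print(cam,q.round(1),near)
a=cv2.resize(t[180:310,270:520],None,fx=2.4,fy=2.4,interpolation=cv2.INTER_CUBIC); b=cv2.resize(w[:300],(600,281)); cv2.imwrite("pics/c11.png",np.vstack([b,a[:312]]))
```

```text
24.9 [ 0.51454902 -0.15206457  0.27525412]
sleeve [([0.5188, 0.0265, 0.0263], 0.59)]
[{'centre': [0.4643, -0.1147, 0.0401], 'confidence': 0.86}]
top [321.  246.3] [([319, 246, 3, 2, 4], [320.0, 246.8])]
top [380.8 254.2] [([379, 254, 3, 2, 4], [380.0, 254.8])]
wrist [352.9 -13.4] []
wrist [336.2 151. ] [([335, 150, 3, 5, 12], [336.1, 151.8])]
```

View pics/c11.png

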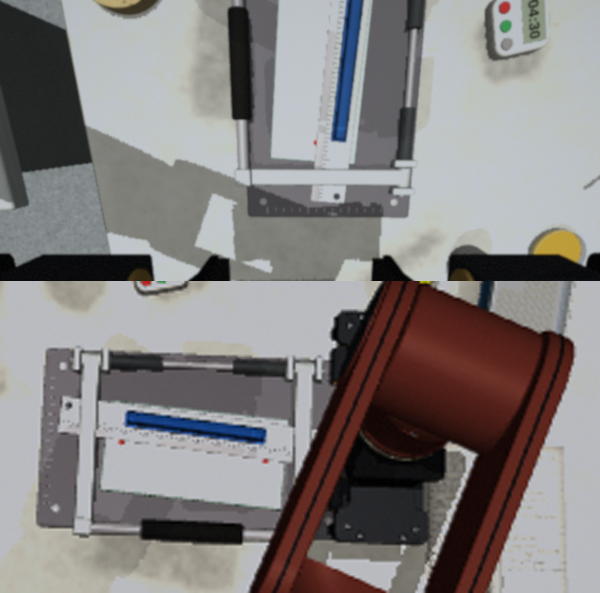

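The frame is down across both ends of the straightedge, and both dots show half along the edge. One closer numeric check of the two dots and the bar height follows.

Call:
servo_tool([
  {"x": 0.08,"y": 0,"z": 0.04,"wx": 0,"wy": 0,"wz": 0},
  {"x": 0.13,"y": 0,"z": 0.08,"wx": 0,"wy": 0,"wz": 0},
  {"x": 0.13,"y": 0,"z": 0.1,"wx": 0,"wy": 0,"wz": 0},
  {"x": 0.13,"y": 0,"z": 0.1,"wx": 0,"wy": 0,"wz": 0},
  {"x": 0.13,"y": 0,"z": 0.1,"wx": 0,"wy": 0,"wz": 0},
])

```text
clock: 25.6
tcp_pos: [0.518, -0.088, 0.2258]
orientation: [3.141, 0.001, 1.521]
ft_force: [-0.1, -0.3, 0.3]
gripper_width: 0.0699
grasp_force: 0.0
```

Run:
```python
from h import *
for k in range(2):
    m=camera_model("wrist"); w,d=capture("wrist")
    f=240/np.tan(np.radians(m["fovy"]/2))
    for P in([.5591,.0626,.014],[.5363,-.0955,.014]):
        u,v=w2px(m,P); U,V=int(u),int(v); c=w[V-12:V+13,U-12:U+13].astype(int); r=c[...,2]-c[...,1]; y,x=np.nonzero(r>40)
        print(round(u,1),round(v,1),len(x),x.min()+U-12,x.max()+U-12,y.min()+V-12,y.max()+V-12,"area frac",round(r.clip(0).sum()/r.max()/(np.pi*(f*.003/(np.array(m["world_from_camera"])[2,3]-.014)/1.0)**2),2))
b=(w.sum(2)<130)&(d>.2)&(d<.5); yy,xx=np.nonzero(b[:260]); 
pts=np.array([px2w("w",m,a,c,d=d[c,a]) for a,c in list(zip(xx,yy))[::40]]); k=(pts[:,0]<.48)&(pts[:,0]>.42); print("sleeve top",len(pts[k]),np.percentile(pts[k],[50,90],axis=0).round(4) if k.any() else None)
t,d=capture("top"); M=camera_model("top")
for u,v in((335,290),(350,290),(345,292)): print(px2w("t",M,u,v,d=d[int(v),int(u)]).round(4))
for n in("bottle","timer","beaker"): print(n,[(np.round(r["centre"],3).tolist(),round(r["confidence"],2)) for r in look_for(n,"top")[:2]])
```

```text
355.5 45.0 27 353 357 42 48 area frac 0.74
337.2 217.0 18 335 338 216 220 area frac 0.55
354.9 44.8 24 353 357 42 48 area frac 0.74
336.7 216.6 18 335 338 216 220 area frac 0.54
sleeve top 70 [[ 0.4601 -0.0088  0.0414]
 [ 0.468   0.0304  0.0429]]
[0.4437 0.0266 0.0017]
[0.4072 0.0119 0.5812]
[ 4.383e-01  2.000e-04 -0.000e+00]
bottle [([0.716, -0.253, 0.075], 0.59)]
timer [([0.76, 0.02, 0.017], 0.72)]
beaker []
```

Call:
servo_tool([
  {"x": 0.05,"y": 0,"z": 0.08,"wx": 0,"wy": 0,"wz": 0},
  {"x": 0.1,"y": 0,"z": 0.15,"wx": 0,"wy": 0,"wz": 0},
  {"x": 0.11,"y": 0,"z": 0.18,"wx": 0,"wy": 0,"wz": 0},
  {"x": 0.11,"y": 0,"z": 0.18,"wx": 0,"wy": 0,"wz": 0},
  {"x": 0.11,"y": 0,"z": 0.18,"wx": 0,"wy": 0,"wz": 0},
])

```text
clock: 26.4
tcp_pos: [0.5213, -0.033, 0.1364]
orientation: [3.14, 0.001, 1.522]
ft_force: [0.6, -0.2, 0.3]
gripper_width: 0.0697
grasp_force: 0.0
```

```bash
cat > fine.py <<'E'
from h import *
m=camera_model("wrist"); w,d=capture("wrist"); cv2.imwrite("pics/wf.png",w)
f=240/np.tan(np.radians(m["fovy"]/2)); dots=([.5591,.0626,.014],[.5363,-.0955,.014])
for P in dots:
    u,v=w2px(m,P)
    if not(12<v<265): continue
    U,V=int(u),int(v); c=w[V-14:V+15,U-14:U+15].astype(int); r=(c[...,2]-c[...,1]).clip(0); y,x=np.nonzero(r>r.max()*.4)
    dep=np.array(m["world_from_camera"]); z=(dep[:3,:3].T@(np.array(P)-dep[:3,3]))[2]
    print("pred",round(u,1),round(v,1),"px/6mm",round(f*.006/z,1),"u",x.min()+U-14,x.max()+U-14,"v",y.min()+V-14,y.max()+V-14,"area frac",round((r/np.percentile(r[r>r.max()*.4],60)).clip(0,1).sum()/(np.pi*(f*.003/z)**2),2))
E
python3 fine.py
python3 - <<'E'
from h import *
t,d=capture("top"); M=camera_model("top")
for a,b in(((308,220),(305,276)),((397,222),(393,240))):
    for k in np.linspace(0,1,5):
        u,v=np.array(a)+k*(np.array(b)-a); q=d[int(v)-1:int(v)+2,int(u)-1:int(u)+2]; print(px2w("t",M,u,v,d=np.median(q)).round(4))
E
```

```text
pred 364.2 98.3 px/6mm 8.4 u 361 366 v 95 102 area frac 0.74
[0.6274 0.0961 0.0304]
[0.59   0.0983 0.0294]
[0.5529 0.1005 0.0279]
[0.5156 0.1025 0.0307]
[0.4792 0.1047 0.0282]
[ 0.5259 -0.0728  0.5195]
[ 0.5179 -0.0707  0.5211]
[ 0.51   -0.0687  0.5215]
[ 0.5025 -0.0669  0.5204]
[ 0.4952 -0.0653  0.518 ]
```

```bash
python3 -c "
from station import *
print(finish_job())"
```

```text
the job is handed in; nothing more can be done
None
```

The job is handed in: the pen lies on the notebook, the straightedge's edge touches both red dots (about 1 mm off the middle of the left one, 0.3 mm on the right), and the frame rests level across it; bottle and timer looked undisturbed, but the beaker didn't show up in the final check.

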